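# Sanding block flush on the sloped panel

## Robot

A 6-joint arm with a two-finger parallel gripper is mounted at the origin on the work surface. World frame = base frame: x ahead of the robot, y to its left, z up, the work surface at z = 0. Lengths are in m, angles in rad, forces in N, time in s.
With the tool pointing down it reaches from about 0.3 to 0.875 m from the base axis. Payload 6.4 kg.
Tool frame: the origin (TCP) lies between the finger pads; the fingertips stand 22 mm ahead of it and the grasp point (between the pads) lies 3 mm ahead of it; z points along the fingers, y is the line along which they close (so a half turn about z gives the same grasp; the last joint's range is limited). The gripper opens to 85 mm and grips with 20 to 120 N. Pads are 22 mm wide; open, the fingers measure 114 mm over their backs; the gripper's body (76 mm by 85 mm) begins 54 mm behind the grasp point. The pads swing forward as they close: fully open they stand 13 mm farther back than shut.
Start: joints at [-0.206, 0.181, 1.607, -0, 1.354, -0.206], TCP at [0.575, 0, 0.253] pointing down, gripper open.
Joint ranges: [-2.99, 2.99], [-0.89, 2.07], [0.3, 2.58], [-1.14, 4.28], [0, 2.63], [-3.12, 3.12]. Speed limits (rad/s): [2.57, 2.57, 3.01, 3.14, 3.14, 3.14].

## Interface

Orientations are given as a unit quaternion [w, x, y, z].
In Python, from bench import ctrl, imaging, workorder gives the robot as it stands.
- The arm moves only by the shell command python3 -m pendant 'ROWS' [OPENING]. ROWS is JSON, a list of rows, each a list of 4 numbers: the shift along the tool's x, y, z in cm, then the turn about the tool's z in degrees. In form: [[dx, dy, dz, roll], ...]. A call has 1 to 12 rows; each row is the pose to reach, as a shift and turn from the pose commanded when the call began, along the tool's axes at that moment; what a row does not reach only later rows make up. A row lasts 1/12 s, in which the tool goes at most 41.7 mm and 7.16 degrees, less where a joint would pass 70% of its speed; a pose out of reach is approached as far as the arm can. A call with a gripper value outside its range is refused whole. OPENING is the opening, from 0 (shut) to 1 (fully open), set as the call begins (- or left out, the last holds). The fingers move at their own pace and stop on an object; the grip force is fixed at half the most. Time passes only in rows, so rows that repeat a pose let the fingers close. It gives the time, the measured TCP pose, the force, the opening and the grip force at its end, in the units of the state.
- ctrl.get_obs(): the state, without advancing time (a new reading comes with each control period).
- imaging.camera(name): name is "scene" or "side" or "wrist"; returns the picture (400x640x3 uint8, red, green, blue); there is no depth.
- imaging.camera_info(name): a dict with "K" (3x3 intrinsics, pixels), "T" (4x4, takes a point from camera to world coordinates); the wrist camera has in their place "tool_from_camera" (4x4, takes a point from camera to tool coordinates, whose origin is the TCP and whose axes are the flange's). Camera axes: x right, y up, looking along -z (the intrinsics and any distortion apply to the point x, -y, -z); pixel columns grow to the right and rows downward; lengths in m; the calibration is good to about 2 mm. A picture is of the moment at which its call begins: read the wrist's pose just before it. camera_info takes no time and is no camera call.
- workorder.hand_in(): hands the job in; it is judged then, once.
The state is a dict: "time_s": time; "q": joint angles; "dq": joint speeds; "joint_efforts": joint torques, N m; "eef_pos": TCP position; "eef_rot": TCP orientation; "wrist_force": force on the tool from outside, world axes, zero at the start; "torque": the same for the moment, N m; "opening": opening from 0.0 (shut) to 1.0 (fully open); "grasp_force": force on a finger pad.
Only numpy, scipy, OpenCV 4.12 (cv2) and the standard library are available. Lean on these libraries where they do the work, as an engineer would, in place of code of your own. Each camera call takes 0.05 s, during which the arm holds its last target. There are 200 camera calls.

## Task

Get ready to sand the sloped wooden panel on the dust box: first push the dust box's open door fully shut so that its catch holds it, then pick up the sanding block by its handle and lay its cork sole flush on the panel's sloped face, about the middle. Finish while still gripping it there, lightly pressed flat against the face, without letting go, and leave the other things on the bench where they are.

Things in the scene. Friction and masses are not known exactly. Their poses are not given: they have to be found in the camera images.
- dust_box: plywood box fixed to the bench, 180 x 220 x 85 mm high, in the middle of the bench. Origin at the centre of its underside; its x axis points from its front (the side with the door, towards the robot) to its back, z up. Position and yaw vary. Its front wall lies at x = -90 mm.
- bed: wooden bed hinged across the top of the dust box, with the pale panel fixed on it; set at an angle that differs each time (about 10 to 30 degrees), rising from the front of the box to its back; its stiff hinge does not give under a light push. Origin on its hinge line (87 mm above the bench), x axis up the slope, z square to the panel's face, outwards.
- face (a point): centre of the panel's flat sloped face, 130 mm (x, up the slope) by 110 mm (y). z is the outward normal of the face, leaning back towards the front of the box. Nothing stands up from the face or around it.
- dust_door (a joint): angle of the upright plywood door at the front of the dust box, rad: 0 shut, grows as its free edge swings out towards the robot (start 0.35 to 0.7). Hinged at the left (+y) end. 160 mm long, 12 mm thick, from 20 to 80 mm above the bench. Swings freely; in the last 0.1 rad it must be pushed past a spring ball (about 3 N), then it rests at 0 against a solid stop and stays.
- door_hinge (a point): point on the door's hinge line, 50 mm above the bench, at (-97, 87) mm in the box's x, y; it turns with the door: its -y axis runs along the door to the free edge, its -x axis is the outward normal of the door's outer face.
- door_push (a point): point on the door's outer face to push at, 120 mm from the hinge line, 65 mm above the bench and 15 mm below the door's top edge; axes as door_hinge.
- sand_block: wooden sanding block, 90 mm (x) by 50 mm (y) by 18 mm, with a cork sole, and on top a handle rib 74 mm long (x), 18 mm thick (y), from 18 to 54 mm above the sole. Lies sole down on the bench to the left or right of the dust box. Origin at the centre of its sole, z up through the handle. About 0.1 to 0.25 kg.
- offcut: bystander: plain flat wooden offcut 95 x 52 x 22 mm, no handle, lying on the other side of the box. Origin under its centre.
- chisel: bystander: chisel lying in front of the dust box, 220 mm long, at most 24 mm high. Origin near its ferrule.
- hammer: bystander: hammer lying right of and beyond the box. Origin under its middle.
- carving: bystander: turned pale wooden dome 90 mm wide and 64 mm high, left of and beyond the box. Origin under its centre.
- glue: bystander: white bottle with a blue cap, 56 mm wide, 150 mm high, on the right. Origin under its centre.
- tin: bystander: open steel tin 72 mm wide, 85 mm high, on the left. Origin under its centre.

How it is judged:
By the outcome, as a careful person would: the job done as asked, in the order asked, and still so for the second after the job is handed in, while the arm keeps its last pose, push and grip.
It also fails if it takes over 51 s, if anything falls off the work surface, if the arm or the gripper's body presses on something with over 40 N, if the wrist force passes 120 N, or if a joint passes its speed limit or range.

## Working session

There is one attempt and no reset: what is moved stays moved. The work goes in short steps, Python scripts to look and compute and a shell command to move; the robot and the scene stay as the last step left them, time stands still between calls to the robot, and variables do not carry over. Pictures are saved under pics/ and viewed, at most 10 in all, crops included, and the job is handed in when it is done.

```bash
mkdir -p pics; ls; python3 - <<'E'
from bench import ctrl, imaging
import cv2, numpy as np
np.set_printoptions(precision=4,suppress=True)
o=ctrl.get_obs(); print(o)
for n in ("scene","side","wrist"):
    im=imaging.camera(n); cv2.imwrite(f"pics/{n}0.png",im[:,:,::-1]); 
    print(n,imaging.camera_info(n))
a=[cv2.imread(f"pics/{n}0.png") for n in("scene","side","wrist")]
E
```

```text
pics
{'time_s': 0.0, 'q': array([-0.2063,  0.1816,  1.608 ,  0.    ,  1.3538, -0.2063]), 'dq': array([-0.0011, -0.001 ,  0.0007,  0.0013, -0.0003,  0.0007]), 'joint_efforts': array([  0.0003, -44.4869, -35.1341,  -0.0003,   0.0091,   0.    ]), 'eef_pos': array([0.5745, 0.0001, 0.2524]), 'eef_rot': array([-0.0007,  0.7071,  0.7071, -0.0005]), 'wrist_force': array([-0.4161, -0.0283, -1.0772]), 'torque': array([ 0.0099,  0.0248, -0.0056]), 'grasp_force': 0.0, 'opening': 0.9956970818337605}
scene {'K': array([[437.8424,   0.    , 308.9907],
       [  0.    , 437.8424, 201.9604],
       [  0.    ,   0.    ,   1.    ]]), 'T': array([[ 0.2325, -0.7146,  0.6598,  1.3047],
       [ 0.9724,  0.1833, -0.144 , -0.166 ],
       [-0.018 ,  0.6751,  0.7375,  0.9222],
       [ 0.    ,  0.    ,  0.    ,  1.    ]])}
side {'K': array([[392.6219,   0.    , 319.0253],
       [  0.    , 392.6219, 201.8505],
       [  0.    ,   0.    ,   1.    ]]), 'T': array([[ 0.9842,  0.0943, -0.15  ,  0.3953],
       [-0.1772,  0.533 , -0.8274, -0.8488],
       [ 0.0019,  0.8409,  0.5413,  0.6508],
       [ 0.    ,  0.    ,  0.    ,  1.    ]])}
wrist {'K': array([[360.028 ,   0.    , 314.6881],
       [  0.    , 360.028 , 203.0652],
       [  0.    ,   0.    ,   1.    ]]), 'tool_from_camera': array([[-0.0002,  0.9601,  0.2798,  0.0694],
       [ 1.    ,  0.0003, -0.0002,  0.0002],
       [-0.0003,  0.2798, -0.9601, -0.1207],
       [ 0.    ,  0.    ,  0.    ,  1.    ]])}
```

View pics/scene0.png

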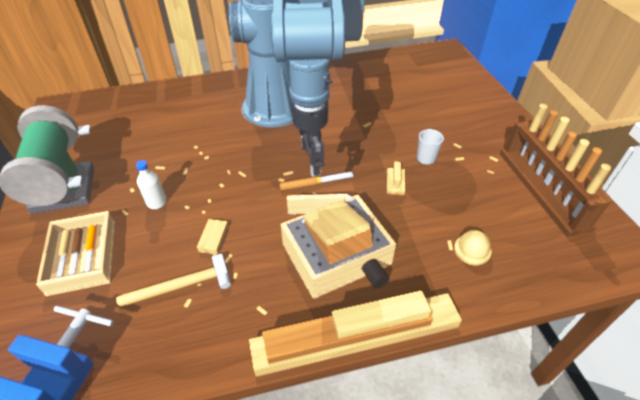

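View pics/side0.png

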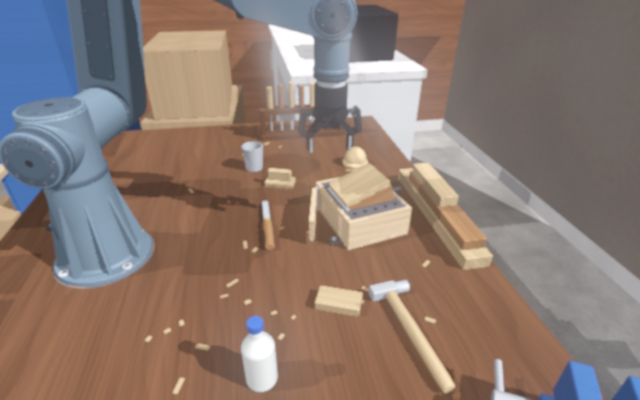

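View pics/wrist0.png

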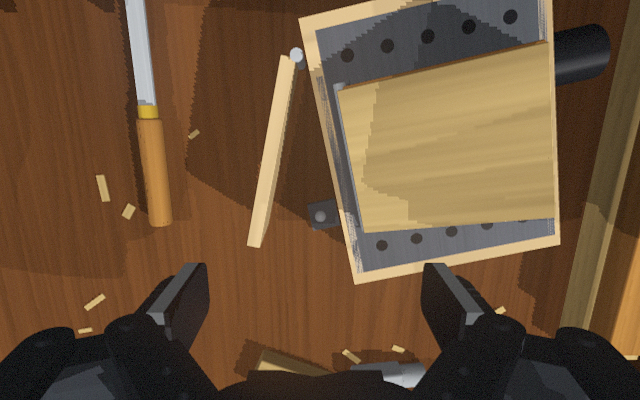

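The pictures show:
- **Scene:** the box is near (337,245). The handled sanding block is at (396,180), on the +y side. The chisel is in front, at (316,182).
- **Side:** the block is at (280,178), and the offcut is at (340,300).
- **Wrist:** the door's top edge runs from (290,57) to (253,245). The panel corners are at about (338,90), (547,42), (557,220) and (363,233).

Next I'll enlarge the two fixed views.

```bash
python3 - <<'E'
import cv2
a=cv2.imread("pics/scene0.png")[155:295,265:425]; cv2.imwrite("pics/c1.png",cv2.resize(a,None,fx=4,fy=4,interpolation=cv2.INTER_CUBIC))
a=cv2.imread("pics/side0.png")[145:255,240:420]; cv2.imwrite("pics/c2.png",cv2.resize(a,None,fx=4,fy=4,interpolation=cv2.INTER_CUBIC))
E
cat > h.py <<'E'
from bench import ctrl, imaging
import numpy as np
from scipy.spatial.transform import Rotation as R
np.set_printoptions(precision=4,suppress=True)
def wristT(o):
    q=o["eef_rot"]; T=np.eye(4); T[:3,:3]=R.from_quat([q[1],q[2],q[3],q[0]]).as_matrix(); T[:3,3]=o["eef_pos"]; return T@imaging.camera_info("wrist")["tool_from_camera"]
def ray(n,uv,T=None):
    i=imaging.camera_info(n); T=i["T"] if T is None else T; K=i["K"]
    d=np.linalg.solve(K,[uv[0],uv[1],1]); d=T[:3,:3]@(d*[1,-1,-1]); return T[:3,3],d/np.linalg.norm(d)
def atz(r,z): return r[0]+r[1]*(z-r[0][2])/r[1][2]
def tri(rs):
    A=sum(np.eye(3)-np.outer(d,d) for _,d in rs); b=sum((np.eye(3)-np.outer(d,d))@c for c,d in rs)
    p=np.linalg.solve(A,b); return p,max(np.linalg.norm((np.eye(3)-np.outer(d,d))@(p-c)) for c,d in rs)
E
```

```text
(no output)
```

View pics/c1.png

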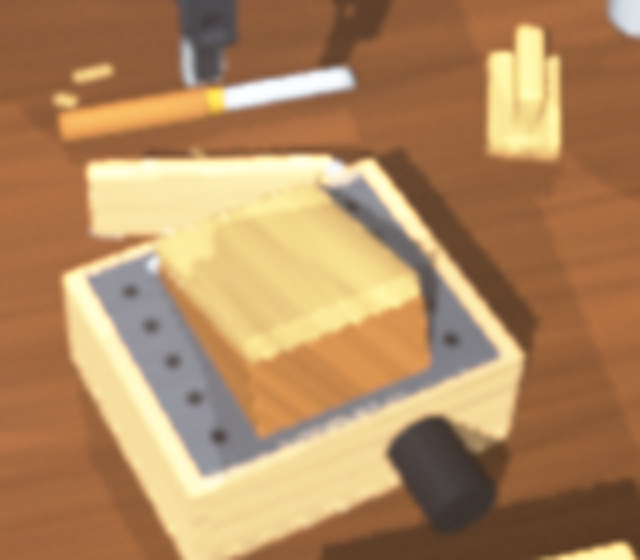

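View pics/c2.png

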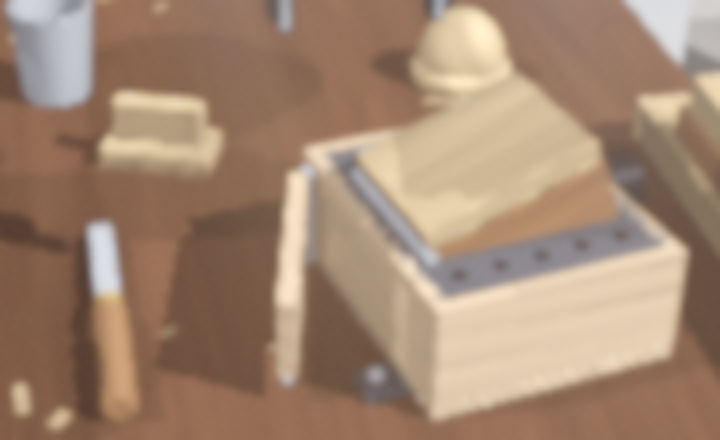

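The crops show:
- **Box top corners, scene crop:** FR (64,276), FL (372,162), BR (205,490) and BL (521,355).
- **Panel corners, scene crop:** FL (318,185), FR (160,237), BR (258,360) and BL (418,285).
- **Panel corners, side crop:** FL (358,152), FR (440,250), BR (600,150) and BL (515,75).
- **Block handle top:** about (531,28) to (531,100) in the scene crop, and (115,93) to (205,98) in the side crop.

```bash
python3 - <<'E'
from h import *
T=wristT(ctrl.get_obs())
S=lambda u,v:ray("scene",(265+u/4,155+v/4)); D=lambda u,v:ray("side",(240+u/4,145+v/4)); W=lambda u,v:ray("wrist",(u,v),T)
for n,a in dict(FL=(S(372,162),D(306,150),W(299,17)),FR=(S(64,276),D(435,305),W(356,284)),BR=(S(205,490),D(685,245),W(560,244)),BL=(S(521,355),)).items():
    print("box",n,*[atz(r,.085)[:2] for r in a], tri(a) if len(a)>1 else '')
for n,a in dict(FL=(S(318,185),D(358,152),W(338,90)),FR=(S(160,237),D(440,250),W(363,233)),BR=(S(258,360),D(600,150),W(557,220)),BL=(S(418,285),D(515,75),W(547,42))).items():
    print("panel",n,*tri(a))
print("door hinge",atz(W(283,55),.08),"free out/in",atz(W(247,245),.08),atz(W(260,246),.08),"scene",atz(S(88,165),.08))
print("handle near/far",tri((S(531,28),D(115,93))),tri((S(531,90),D(205,98))),atz(S(531,28),.054),atz(D(115,93),.054),atz(D(205,98),.054))
print("sole", *[atz(S(*p),z)[:2] for p,z in (((487,55),.018),((560,57),.018),((487,157),0),((560,158),0))])
print("chisel tip/end",atz(S(353,75),.0),atz(S(62,128),.02),"tin",atz(W(260,350),.02))
E
```

```text
box FL [0.5652 0.1273] [0.5632 0.1188] [0.5633 0.1261] (array([0.5635, 0.1272, 0.0814]), np.float64(0.0015465440769699564))
box FR [ 0.6105 -0.0871] [ 0.6088 -0.0839] [ 0.6115 -0.0896] (array([ 0.6102, -0.0874,  0.0868]), np.float64(0.0022221553587424584))
box BR [ 0.7826 -0.0401] [ 0.7862 -0.0469] [ 0.7861 -0.0511] (array([ 0.7847, -0.0461,  0.0873]), np.float64(0.005573975801715058))
box BL [0.7374 0.1646] 
panel FL [0.5924 0.0781 0.104 ] 0.003312809387801763
panel FR [ 0.616  -0.0332  0.1003] 0.01048209393054168
panel BR [ 0.7393 -0.0046  0.1393] 0.005925982001000439
panel BL [0.7123 0.103  0.1402] 0.0015879696080962572
door hinge [0.5507 0.101  0.08  ] free out/in [ 0.5152 -0.0542  0.08  ] [ 0.5266 -0.0552  0.08  ] scene [ 0.5168 -0.0531  0.08  ]
handle near/far (array([0.4363, 0.2925, 0.0522]), np.float64(0.00032804655636959094)) (array([0.5052, 0.2642, 0.0581]), np.float64(0.0018733887570392873)) [0.4385 0.2913 0.054 ] [0.4361 0.2897 0.054 ] [0.5068 0.2685 0.054 ]
sole [0.4224 0.2676] [0.4381 0.3194] [0.5061 0.2389] [0.5201 0.2893]
chisel tip/end [0.4003 0.1708 0.    ] [ 0.42   -0.0559  0.02  ] tin [ 0.5111 -0.2108  0.02  ]
```

Estimates, checked against the given sizes:

| Item | Estimate |
|---|---|
| Box | centre (0.675, 0.039), yaw 12.5° |
| Door | open about 0.47 rad |
| Panel | slope about 17° |
| Block | centre (0.471, 0.279), yaw about −17° |

Now I'll take the closed gripper to the front of the door.

```bash
python3 -m pendant '[[-1.5,-4,0,-4],[-3,-8,3,-8],[-4,-10.5,6,-12.5],[-4,-10.5,10,-12.5],[-4,-10.5,14,-12.5],[-4,-10.5,17.4,-12.5],[-4,-10.5,17.4,-12.5],[-4,-10.5,17.4,-12.5]]' 0
```

```text
time_s: 0.82
eef_pos: [0.4681, -0.0394, 0.0778]
eef_rot: [-0.003, 0.626, 0.78, -0.001]
wrist_force: [-0.9, -0.6, 0.2]
opening: -0.001
grasp_force: 0.0
```

```bash
python3 -m pendant '[[0,1.5,0,0],[0,3,0,0],[0,4.5,0,0],[0,6,0,0],[0,7,0,0],[0,8,0,0],[0,8.6,0,0],[0,9.0,0,0],[0,9.3,0,0],[0,9.6,0,0],[0,9.6,0,0]]'; python3 - <<'E'
from h import *
import cv2
o=ctrl.get_obs(); print(o["eef_pos"],o["wrist_force"])
im=imaging.camera("wrist"); cv2.imwrite("pics/w1.png",im[:,:,::-1])
E
```

```text
time_s: 1.73
eef_pos: [0.5614, -0.0198, 0.0794]
eef_rot: [-0.002, 0.626, 0.78, -0.002]
wrist_force: [-10.9, -4.0, 10.8]
opening: 0.004
grasp_force: 5.9
[ 0.5614 -0.0198  0.0794] [-10.8667  -4.014   10.7995]
```

View pics/w1.png

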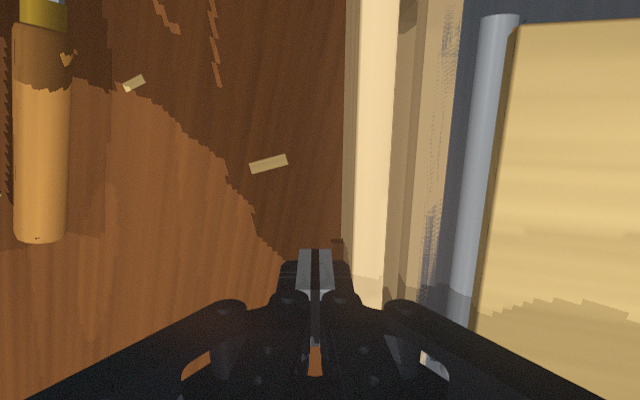

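The wrist view shows the door (345–395) lying parallel to the box rim (395–430). The upward force suggests a knuckle is touching the rim or the door's top. I'll back off, rise a little and push again.

```bash
python3 -m pendant '[[0,-0.8,0,0],[0,-1.6,-0.4,0],[0,-1.6,-0.8,0],[0,-1.0,-0.9,0],[0,-0.5,-0.9,0],[0,-0.2,-0.9,0],[0,0,-0.9,0],[0,0.15,-0.9,0],[0,0.15,-0.9,0]]'
```

```text
time_s: 2.53
eef_pos: [0.5622, -0.0199, 0.0885]
eef_rot: [-0.003, 0.625, 0.78, -0.004]
wrist_force: [-19.2, -6.8, 18.2]
opening: -0.002
grasp_force: 10.5
```

```bash
python3 -m pendant '[[0,-2,0,0],[0,-4,0,0],[0,-4,-4,0],[0,-4,-8,0],[0,-4,-12,0],[0,-4,-14,0],[0,-4,-14,0]]'; python3 - <<'E'
from h import *
import cv2
a=imaging.camera("wrist"); b=imaging.camera("side")[150:250,290:420]
c=np.vstack([cv2.resize(a[:320,230:550],(480,480)),]); d=cv2.resize(b,(312,240),interpolation=cv2.INTER_CUBIC)
p=np.zeros((480,792,3),np.uint8); p[:,:480]=c; p[:240,480:]=d; cv2.imwrite("pics/w2.png",p[:,:,::-1])
E
```

```text
time_s: 3.12
eef_pos: [0.5301, -0.0282, 0.2348]
eef_rot: [0.005, 0.626, 0.78, 0.002]
wrist_force: [1.3, -0.2, 0.0]
opening: 0.005
grasp_force: 0.0
```

View pics/w2.png

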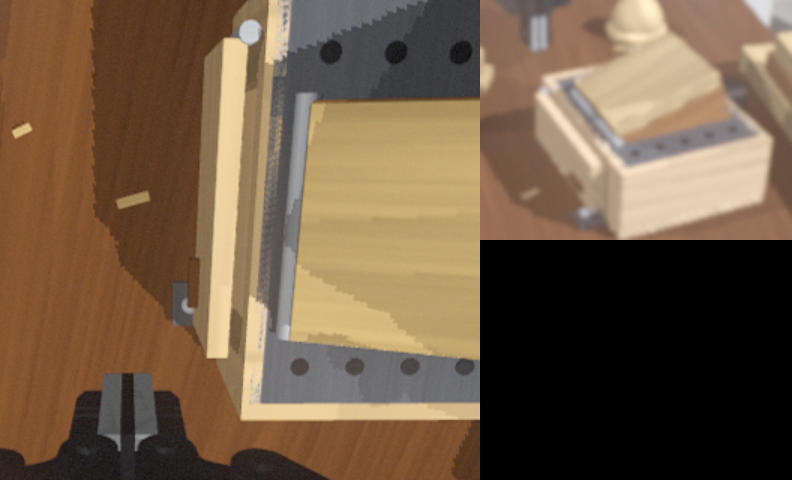

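The door's top edge runs from (222,40) to (208,355) on its outer side, in this picture's pixels. The catch ball is at (188,305), beyond the door's outer face. I'll compute the door's angle.

```bash
python3 - <<'E'
from h import *
T=wristT(ctrl.get_obs()); W=lambda u,v,z:atz(ray("wrist",(230+u/1.5,v/1.5),T),z)[:2]
def ang(a,b): d=b-a; return np.degrees(np.arctan2(d[1],d[0])),a,b
print("door out",*ang(W(222,40,.08),W(208,355,.08)))
print("door in",*ang(W(240,40,.08),W(228,355,.08)))
print("rim inner back edge..",*ang(W(272,60,.085),W(243,418,.085)))
print("panel front",*ang(W(312,100,.104),W(291,340,.104)))
print("side wall", *ang(W(243,418,.085),W(480,418,.085)))
print("ball",W(188,305,.03),W(188,305,.05))
E
```

```text
door out -77.46027952434915 [0.5444 0.0953] [ 0.5778 -0.0547]
door in -76.52431979210853 [0.5524 0.097 ] [ 0.5882 -0.0524]
rim inner back edge.. -78.22111939673053 [0.568  0.0912] [ 0.6047 -0.0844]
panel front -77.32873243762603 [0.5852 0.0762] [ 0.6091 -0.0301]
side wall 12.430822376775565 [ 0.6047 -0.0844] [ 0.7309 -0.0566]
ball [ 0.5695 -0.043 ] [ 0.5659 -0.0378]
```

The door lies at −77.3° against −77.5° for the box, so it is shut, and the ball sits in front of its outer face. Next is the sanding block: I'll hover above it with the gripper open.

```bash
python3 -m pendant '[[4,0.1,0,-7],[8,0.2,0,-14],[12,0.4,0,-21],[16,0.5,0,-28],[20,0.6,0,-35],[24,0.7,0,-42],[28,0.9,1,-49],[31.2,0.9,2,-56],[31.2,0.9,3,-60.5],[31.2,0.9,3,-60.5],[31.2,0.9,3,-60.5],[31.2,0.9,3,-60.5]]' 0.6; python3 - <<'E'
from h import *
import cv2
print(ctrl.get_obs()["eef_pos"],ctrl.get_obs()["eef_rot"])
cv2.imwrite("pics/w3.png",imaging.camera("wrist")[:,:,::-1])
E
```

```text
time_s: 4.22
eef_pos: [0.4674, 0.2783, 0.1975]
eef_rot: [-0.001, 0.149, 0.989, -0.0]
wrist_force: [0.7, 0.5, -0.7]
opening: 0.597
grasp_force: 0.0
[0.4674 0.2783 0.1975] [-0.0007  0.1494  0.9888 -0.0005]
```

View pics/w3.png

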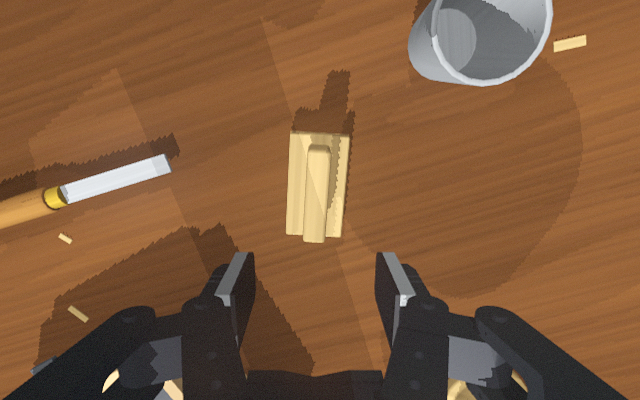

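The handle top runs from (319,147) to (315,242). The block's top corners are at (291,132), (350,135), (287,234) and (341,237). The tin is clear to the upper right.

```bash
python3 - <<'E'
from h import *
o=ctrl.get_obs(); T=wristT(o); W=lambda u,v,z:atz(ray("wrist",(u,v),T),z)
q=o["eef_rot"]; Rt=R.from_quat([q[1],q[2],q[3],q[0]]).as_matrix()
a,b=W(319.5,147,.054),W(314.5,241,.054)
c=np.mean([W(*p,.018) for p in((291,132),(350,135),(287,234),(341,237))],0)
for p in(a,b,(a+b)/2,c): print(p, Rt.T@(p-o["eef_pos"])*100)
d=Rt.T@(a-b); print("len",np.linalg.norm(a-b),"angle from tool x toward y deg",np.degrees(np.arctan2(d[1],d[0])))
# height check: triangulate near-handle end with scene/side
S=lambda u,v:ray("scene",(265+u/4,155+v/4)); D=lambda u,v:ray("side",(240+u/4,145+v/4))
print(tri((ray("wrist",(319.5,147),T),S(531,28),D(115,93))))
E
```

```text
[0.434  0.2907 0.054 ] [ 3.5959  0.2042 14.4147]
[0.5036 0.2653 0.054 ] [-3.8055 -0.1651 14.4125]
[0.4688 0.278  0.054 ] [-0.1048  0.0195 14.4136]
[0.4704 0.278  0.018 ] [-0.2565  0.0599 18.0135]
len 0.07410652895827262 angle from tool x toward y deg 2.856943945037431
(array([0.4356, 0.2917, 0.0523]), np.float64(0.0016829211589902597))
```

```bash
python3 -m pendant '[[-0.2,0,4,2.9],[-0.2,0,8,2.9],[-0.2,0,11,2.9],[-0.2,0,13.5,2.9],[-0.2,0,15,2.9],[-0.2,0,15,2.9],[-0.2,0,15,2.9]]' 0.6 && python3 -m pendant '[[0,0,0,0],[0,0,0,0],[0,0,0,0],[0,0,0,0],[0,0,0,0],[0,0,0,0],[0,0,0,0],[0,0,0,0]]' 0
```

```text
time_s: 4.85
eef_pos: [0.4696, 0.2775, 0.0482]
eef_rot: [-0.0, 0.174, 0.985, -0.0]
wrist_force: [0.3, -0.4, 1.0]
opening: 0.6
grasp_force: 0.0
time_s: 5.52
eef_pos: [0.4708, 0.2788, 0.0502]
eef_rot: [0.002, 0.173, 0.985, 0.001]
wrist_force: [0.2, -2.1, 6.6]
opening: 0.197
grasp_force: 59.5
```

The pads swung forward onto the block's shoulders, giving 6.6 N upwards. I'll regrip about 6 mm higher so the block can pivot between the pads.

```bash
python3 -m pendant '[[0,0,0,0],[0,0,0,0],[0,0,0,0],[0,0,-0.8,0],[0,0,-0.8,0],[0,0,-0.8,0]]' 0.45 && python3 -m pendant '[[0,0,0,0],[0,0,0,0],[0,0,0,0],[0,0,0,0],[0,0,0,0],[0,0,0,0],[0,0,0,0]]' 0
```

```text
time_s: 6.02
eef_pos: [0.4698, 0.2786, 0.057]
eef_rot: [0.001, 0.173, 0.985, 0.0]
wrist_force: [0.4, 0.4, -0.6]
opening: 0.45
grasp_force: 0.0
time_s: 6.6
eef_pos: [0.4694, 0.2785, 0.0564]
eef_rot: [0.0, 0.173, 0.985, 0.0]
wrist_force: [-0.1, 1.3, 1.7]
opening: 0.193
grasp_force: 59.2
```

```bash
cat > fit.py <<'E'
from h import *
from scipy.optimize import least_squares
def wt(p,q):
    T=np.eye(4); T[:3,:3]=R.from_quat([q[1],q[2],q[3],q[0]]).as_matrix(); T[:3,3]=p; return T@imaging.camera_info("wrist")["tool_from_camera"]
T0=wt([.5745,.0001,.2524],[-.0007,.7071,.7071,-.0005]); T2=wt([.5301,-.0282,.2348],[.005,.626,.78,.002])
S=lambda u,v:("scene",(265+u/4,155+v/4),imaging.camera_info("scene")["T"]); D=lambda u,v:("side",(240+u/4,145+v/4),imaging.camera_info("side")["T"])
W0=lambda u,v:("wrist",(u,v),T0); W2=lambda u,v:("wrist",(230+u/1.5,v/1.5),T2)
obs={(-1,1):[S(318,185),D(358,152),W0(338,90),W2(313,100)],(-1,-1):[S(160,237),D(440,250),W0(363,233),W2(291,340)],
 (1,-1):[S(258,360),D(600,150),W0(557,220)],(1,1):[S(418,285),D(515,75),W0(547,42)]}
def proj(n,T,p):
    c=np.linalg.inv(T)@np.append(p,1); return (imaging.camera_info(n)["K"]@[c[0]/-c[2],-c[1]/-c[2],1])[:2]
def corner(x,s):
    Rm=R.from_euler("ZY",[x[3],-x[4]]).as_matrix(); return x[:3]+Rm@[s[0]*.065,s[1]*.055,0]
f=lambda x:np.concatenate([proj(n,T,corner(x,s))-uv for s,l in obs.items() for n,uv,T in l])
r=least_squares(f,[.665,.036,.121,.218,.3],loss="soft_l1"); x=r.x
if __name__=="__main__":
    print("face",x[:3],"yaw,slope deg",np.degrees(x[3:])); print(f(x).reshape(-1,2).round(1).tolist())
E
python3 fit.py
```

```text
face [0.6625 0.0354 0.123 ] yaw,slope deg [12.2829 15.1354]
[[-2.5, -1.0], [-1.0, -0.3], [0.3, 0.2], [0.1, 0.9], [-2.3, 0.7], [-4.2, -4.8], [2.4, -0.5], [-0.4, -0.2], [-3.3, -1.8], [-0.4, -0.7], [-2.8, -6.3], [-0.7, -0.2], [0.5, 0.2], [1.4, -0.0]]
```

Panel fit: centre (0.6625, 0.0354, 0.123), yaw 12.3°, slope about 15–17°. I'll lift the block and carry it above the lower half of the panel, aligned with the box.

```bash
python3 -m pendant '[[0,0,-3,0],[0,0,-7,0],[0,0,-11,0],[0,0,-15,0],[-2.9,-2.3,-16,-4],[-5.8,-4.6,-16,-8],[-8.7,-6.9,-16,-12],[-11.6,-9.2,-16,-16],[-14.5,-11.5,-16,-20],[-17.4,-13.9,-16,-24],[-20.2,-16.2,-16,-28],[-23,-18.5,-16,-32.2]]' && python3 -m pendant '[[0,0,0,0],[0,0,1,0],[0,0,2,0],[0,0,2,0],[0,0,2,0]]'
```

```text
time_s: 7.6
eef_pos: [0.6228, 0.0244, 0.2155]
eef_rot: [-0.001, -0.109, 0.994, 0.0]
wrist_force: [0.5, 0.2, -1.1]
opening: 0.197
grasp_force: 59.1
time_s: 8.02
eef_pos: [0.6209, 0.0276, 0.1943]
eef_rot: [-0.002, -0.108, 0.994, 0.001]
wrist_force: [0.5, -0.5, -0.9]
opening: 0.197
grasp_force: 59.1
```

```bash
for i in 1; do python3 -m pendant '[[0,0,0.6,0],[0,0,1.1,0],[0,0,1.4,0],[0,0,1.4,0]]'; done; python3 -m pendant '[[0,0,0.2,0],[0,0,0.4,0],[0,0,0.4,0]]'
```

```text
time_s: 8.35
eef_pos: [0.6227, 0.0269, 0.1845]
eef_rot: [0.0, -0.108, 0.994, -0.0]
wrist_force: [-7.0, 0.9, 9.9]
opening: 0.195
grasp_force: 60.7
time_s: 8.6
eef_pos: [0.6223, 0.0268, 0.1835]
eef_rot: [0.0, -0.108, 0.994, -0.0]
wrist_force: [-18.6, 1.3, 29.8]
opening: 0.196
grasp_force: 63.6
```

The block is stuck in the grip: 30 N and hardly any pivot. Dragging downhill turns the friction around and lengthens the lever, so I'll try that gently with slightly less press.

```bash
python3 -m pendant '[[0.3,0,-0.3,0],[0.7,0,-0.3,0],[1.1,0,-0.2,0],[1.5,0,0,0]]'; python3 -c "
from h import *
o=ctrl.get_obs(); print(o['torque'],o['wrist_force'],o['eef_pos'])"
```

```text
time_s: 8.93
eef_pos: [0.6089, 0.0231, 0.1792]
eef_rot: [0.002, -0.107, 0.994, -0.0]
wrist_force: [2.2, 1.2, 9.6]
opening: 0.191
grasp_force: 60.7
[ 0.2921 -0.983   0.0541] [2.2479 1.2028 9.6461] [0.6089 0.0231 0.1792]
```

```bash
python3 -m pendant '[[0.3,0,0.3,0],[0.5,0,0.6,0],[0.7,0,0.8,0]]'; python3 -c "
from h import *
o=ctrl.get_obs(); print(o['torque'],o['wrist_force'],o['eef_pos'])"
```

```text
time_s: 9.18
eef_pos: [0.6021, 0.0217, 0.1722]
eef_rot: [0.002, -0.107, 0.994, -0.0]
wrist_force: [-4.0, 2.5, 12.0]
opening: 0.195
grasp_force: 62.1
[0.3943 0.0832 0.0557] [-4.0415  2.4581 11.9664] [0.6021 0.0217 0.1722]
```

```bash
python3 -m pendant '[[0,0,-1.5,0],[0,0,-3,0],[-2.5,0,-3.5,0],[-5,0,-3.5,0],[-5,0,-3.5,0],[-5,0,-3,0],[-5,0,-2.6,0],[-5,0,-2.4,0],[-5,0,-2.4,0]]'; python3 - <<'E'
from h import *
import cv2
o=ctrl.get_obs(); print(o["eef_pos"],o["wrist_force"])
a=imaging.camera("side")[95:235,300:430]; b=imaging.camera("scene")[150:290,265:400]
p=np.hstack([cv2.resize(i,None,fx=3,fy=4,interpolation=cv2.INTER_CUBIC) if 0 else cv2.resize(i,None,fx=3,fy=3,interpolation=cv2.INTER_CUBIC) for i in(a,b)])
cv2.imwrite("pics/m1.png",p[:,:,::-1]); print(p.shape)
E
```

```text
time_s: 9.93
eef_pos: [0.6484, 0.0321, 0.1925]
eef_rot: [-0.002, -0.107, 0.994, 0.0]
wrist_force: [-0.1, 0.1, -0.9]
opening: 0.196
grasp_force: 60.4
[0.6484 0.0321 0.1925] [-0.0574  0.0936 -0.8975]
(420, 795, 3)
```

View pics/m1.png

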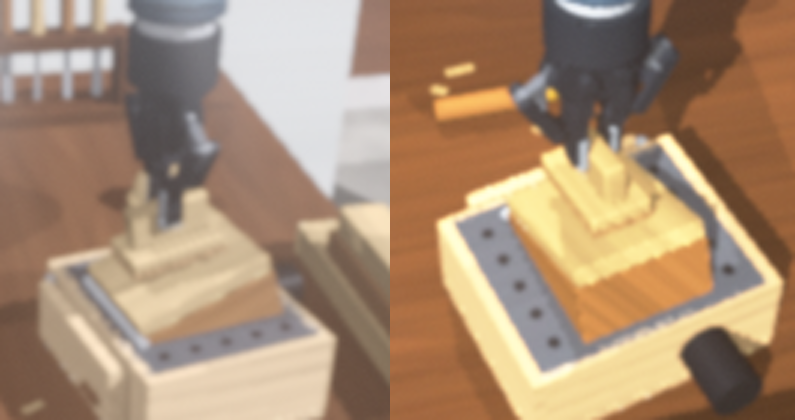

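The bed has not moved: its back-right corner is still at (390,183) in the full side picture. The block already looks partly tilted. I'll descend to find the contact height.

```bash
python3 -m pendant '[[0,0,0.2,0],[0,0,0.4,0],[0,0,0.5,0],[0,0,0.5,0]]'; python3 -m pendant '[[0,0,0.2,0],[0,0,0.3,0],[0,0,0.3,0]]';python3 -m pendant '[[0,0,0.2,0],[0,0,0.3,0],[0,0,0.3,0]]'
```

```text
time_s: 10.37
eef_pos: [0.6499, 0.0321, 0.1893]
eef_rot: [-0.0, -0.107, 0.994, -0.0]
wrist_force: [0.2, 0.3, -1.2]
opening: 0.199
grasp_force: 60.6
time_s: 10.62
eef_pos: [0.6499, 0.032, 0.1887]
eef_rot: [0.0, -0.107, 0.994, -0.0]
wrist_force: [-8.7, -0.4, 12.0]
opening: 0.199
grasp_force: 62.3
time_s: 10.87
eef_pos: [0.6495, 0.032, 0.1878]
eef_rot: [-0.0, -0.107, 0.994, -0.001]
wrist_force: [-16.8, -0.1, 23.8]
opening: 0.197
grasp_force: 64.2
```

Contact comes at 0.189, so there was almost no pivot. I'll ease the press to light contact, slacken the fingers slightly so the block settles on the face between the pads, then close again.

```bash
python3 -m pendant '[[0,0,-0.3,0],[0,0,-0.4,0],[0,0,-0.4,0]]' && python3 -m pendant '[[0,0,0,0],[0,0,0,0],[0,0,0,0]]' 0.2 &&  python3 -m pendant '[[0,0,0,0],[0,0,0,0],[0,0,0,0]]' 0.21
```

```text
time_s: 11.12
eef_pos: [0.6504, 0.0321, 0.1884]
eef_rot: [0.001, -0.107, 0.994, -0.0]
wrist_force: [-4.6, -0.5, 8.4]
opening: 0.195
grasp_force: 61.8
time_s: 11.37
eef_pos: [0.6504, 0.032, 0.1884]
eef_rot: [0.001, -0.107, 0.994, -0.0]
wrist_force: [-3.7, 0.1, 7.8]
opening: 0.207
grasp_force: 37.3
time_s: 11.62
eef_pos: [0.6496, 0.032, 0.1866]
eef_rot: [-0.001, -0.107, 0.994, -0.0]
wrist_force: [-1.8, -0.9, 1.1]
opening: 0.21
grasp_force: 2.7
```

```bash
python3 -m pendant '[[0,0,0.15,0],[0,0,0.3,0],[0,0,0.3,0]]' && python3 -m pendant '[[0,0,0.15,0],[0,0,0.3,0],[0,0,0.3,0]]' && python3 -m pendant '[[0,0,0.1,0],[0,0,0.2,0],[0,0,0.2,0]]'
```

```text
time_s: 11.87
eef_pos: [0.6495, 0.032, 0.1834]
eef_rot: [-0.001, -0.107, 0.994, 0.0]
wrist_force: [-1.4, -0.0, -0.3]
opening: 0.209
grasp_force: 2.7
time_s: 12.12
eef_pos: [0.6498, 0.0322, 0.1807]
eef_rot: [-0.0, -0.107, 0.994, 0.0]
wrist_force: [-0.7, -1.1, -0.8]
opening: 0.212
grasp_force: 2.7
time_s: 12.37
eef_pos: [0.6499, 0.0322, 0.179]
eef_rot: [-0.0, -0.107, 0.994, 0.0]
wrist_force: [-0.9, -0.0, -0.5]
opening: 0.213
grasp_force: 2.8
```

```bash
python3 -m pendant '[[0,0,0,0],[0,0,0,0],[0,0,0,0],[0,0,0,0],[0,0,0,0]]' 0; python3 -m pendant '[[0,0,0.1,0],[0,0,0.2,0],[0,0,0.2,0],[0,0,0.2,0]]'; python3 - <<'E'
from h import *
import cv2
o=ctrl.get_obs(); print(o["eef_pos"],o["wrist_force"],o["torque"])
a=imaging.camera("side")[115:235,300:400]; b=imaging.camera("scene")[150:270,265:365]
np.save("pics/side_end.npy",imaging.camera("side"))
p=np.hstack([cv2.resize(i,None,fx=4,fy=4,interpolation=cv2.INTER_CUBIC) for i in(a,b)])
cv2.imwrite("pics/m2.png",p[:,:,::-1])
E
```

```text
time_s: 12.78
eef_pos: [0.6502, 0.0322, 0.1793]
eef_rot: [0.0, -0.107, 0.994, 0.0]
wrist_force: [0.4, 0.1, -0.3]
opening: 0.198
grasp_force: 59.3
time_s: 13.12
eef_pos: [0.6502, 0.0322, 0.1792]
eef_rot: [0.0, -0.107, 0.994, -0.0]
wrist_force: [-5.4, -0.3, 9.7]
opening: 0.198
grasp_force: 60.8
[0.6502 0.0322 0.1792] [-5.3654 -0.3137  9.6763] [ 0.1759  0.8359 -0.0496]
```

View pics/m2.png

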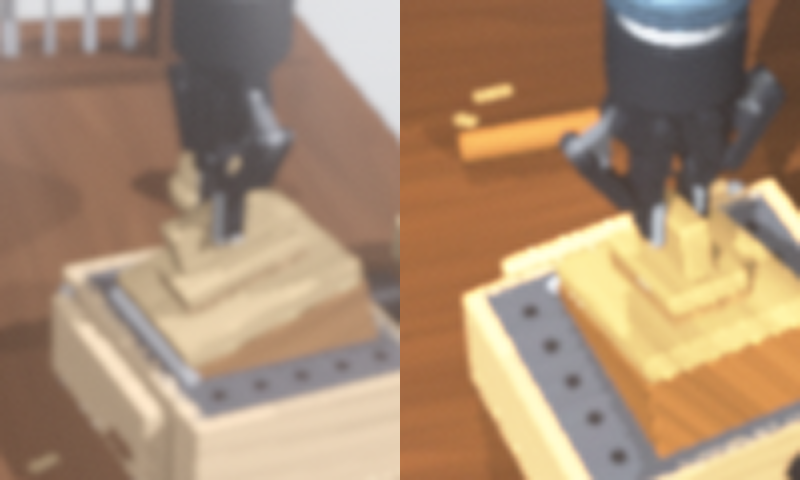

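The block's sides now run parallel to the panel's edges with no visible gap. Its near-downhill sole corner is at (190,308) in the left half. Its uphill sole corners are at (672,312) and (745,280) in the right half. I'll check where these fall on the face.

```bash
python3 - <<'E'
from fit import *
Rm=R.from_euler("ZY",[x[3],-x[4]]).as_matrix(); n=Rm[:,2]
def onface(r): c,d=r; return (Rm.T@(c+d*(n@(x[:3]-c))/(n@d)-x[:3])*1000).round(1)
for nm,r in dict(dn_near_side=ray("side",(300+190/4,115+308/4)),up_near=ray("side",(300+308/4,115+246/4)),up_r=ray("scene",(265+272/4,150+312/4)),up_l=ray("scene",(265+345/4,150+280/4))).items(): print(nm,onface(r))
print("TCP in face mm",(Rm.T@(ctrl.get_obs()["eef_pos"]-x[:3])*1000).round(1))
E
python3 -m pendant '[[0.06,0,-0.02,0],[0.06,0,-0.02,0],[0.06,0,-0.02,0]]'
```

```text
dn_near_side [-41.5 -19.   -0. ]
up_near [ 51.9 -12.6  -0. ]
up_r [ 24.1 -17.7   0. ]
up_l [21.3 32.5 -0. ]
TCP in face mm [ 2.5 -1.4 57.8]
time_s: 13.52
eef_pos: [0.6502, 0.0322, 0.1792]
eef_rot: [0.001, -0.107, 0.994, -0.0]
wrist_force: [-2.1, 0.8, 7.4]
opening: 0.195
grasp_force: 60.4
```

The block is near the middle. To make sure the sole is fully seated, I'll slacken the grip a little, press 2–3 mm and regrip.

```bash
python3 -m pendant '[[0,0,0,0],[0,0,0,0],[0,0,0,0]]' 0.207; python3 -m pendant '[[0,0,0.1,0],[0,0,0.2,0],[0,0,0.2,0]]';  python3 -c "
from h import *
o=ctrl.get_obs(); print(o['torque'])"; python3 -m pendant '[[0,0,0,0],[0,0,0,0],[0,0,0,0]]' 0.21;
```

```text
time_s: 13.77
eef_pos: [0.6502, 0.0322, 0.1791]
eef_rot: [0.001, -0.107, 0.994, -0.0]
wrist_force: [-0.9, 0.5, 6.2]
opening: 0.205
grasp_force: 14.6
time_s: 14.02
eef_pos: [0.6502, 0.0322, 0.179]
eef_rot: [0.001, -0.107, 0.994, -0.0]
wrist_force: [-6.9, 1.0, 16.5]
opening: 0.208
grasp_force: 15.7
[ 0.2345  1.2121 -0.0535]
time_s: 14.27
eef_pos: [0.6505, 0.0322, 0.1773]
eef_rot: [0.002, -0.107, 0.994, -0.0]
wrist_force: [-1.2, 0.6, 5.4]
opening: 0.207
grasp_force: 3.7
```

With a weak grip and a 16 N press the block did not pivot any further, so the sole is seated. I'll close the grip and keep a light press.

```bash
python3 -m pendant '[[0,0,0,0],[0,0,0,0],[0,0,0,0],[0,0,0,0],[0,0,0,0]]' 0; python3 -m pendant '[[0,0,0.02,0],[0,0,0.02,0],[0,0,0.02,0],[0,0,0.02,0]]'
```

```text
time_s: 14.68
eef_pos: [0.6506, 0.0322, 0.1775]
eef_rot: [0.002, -0.107, 0.994, -0.0]
wrist_force: [-0.9, 1.1, 8.1]
opening: 0.201
grasp_force: 59.9
time_s: 15.02
eef_pos: [0.6505, 0.0322, 0.1775]
eef_rot: [0.002, -0.107, 0.994, -0.0]
wrist_force: [-1.7, 0.9, 7.5]
opening: 0.203
grasp_force: 60.1
```

```bash
python3 -c "
from bench import workorder; print(workorder.hand_in())"
```

```text
the job is handed in; nothing more can be done
None
```

I shut the dust-box door until it was caught, then laid the sanding block on the panel near its middle and handed the job in still gripping it at about 7.5 N. The block only pivoted to the slope after I briefly slackened the grip on the panel, so its flushness is judged from the camera pictures and a press test.

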